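# Put the glaze cups away in the slanted rack

## Robot

A 7-joint arm with a two-finger parallel gripper is mounted at the origin on the work surface. World frame = base frame: x ahead of the robot, y to its left, z up, the work surface at z = 0. Lengths are in m, angles in rad, forces in N, time in s.
With the tool pointing down it reaches from about 0.425 to 0.825 m from the base axis. Payload 3.6 kg.
Tool frame: the origin (TCP) lies where the fingers leave the gripper's body, on its centre line; the fingertips stand 73 mm ahead of it and the grasp point (between the pads) lies 54 mm ahead of it; z points along the fingers, y is the line along which they close (so a half turn about z gives the same grasp; the last joint's range is limited). The gripper opens to 85 mm and grips with 20 to 120 N. Pads are 22 mm wide; open, the fingers measure 114 mm over their backs; the gripper's body (76 mm by 85 mm) begins 54 mm behind the grasp point. The pads swing forward as they close: fully open they stand 13 mm farther back than shut.
Start: joints at [1.155, 0.615, -0.013, 1.423, 0.008, 1.103, -0.04], TCP at [0.246, -0.601, 0.304] pointing down, gripper open.
Joint ranges: [-3.12, 3.12], [-0.3, 2.06], [-1.34, 1.32], [0.26, 2.42], [-1.36, 4.5], [0.01, 1.98], [-2.84, 2.84]. Speed limits (rad/s): [2.79, 2.79, 3.14, 3.14, 3.14, 3.14, 3.14].

## Interface

Orientations are given as a unit quaternion [x, y, z, w].
In Python, from station import arm, snapshot, camera_info, ticket gives the robot as it stands. Calls block until the motion is done:
- arm.movep(position, orientation): joint-space move of the TCP to a pose.
- arm.line_to(position, velocity=0.15, ori=None): straight line of the TCP; ori=None keeps the orientation; velocity is the mean speed in m/s.
- arm.move_j(angles): joint-space move.
- arm.move_gripper(opening, effort=None): opening from 0.0 (shut) to 1.0 (fully open); effort is the grip in N (None keeps the last); returns when the fingers have stopped.
- arm.pause(seconds).
- arm.ik(position, orientation): joint angles nearest the present ones, or None.
- snapshot(name): name is "side" or "top" or "wrist"; returns the picture (400x640x3 uint8, blue, green, red); there is no depth.
- camera_info(name): a dict with "fx", "fy", "cx", "cy" (pixels), "dist_coeffs" ([k1, k2, p1, p2, k3] as OpenCV has them; the pictures are not rectified), "R" (3x3) and "t" (3): a world point X has camera coordinates R X + t; the wrist camera has in their place "T_tool_cam" (4x4, takes a point from camera to tool coordinates, whose origin is the TCP and whose axes are the flange's). Camera axes: x right, y down, z forward; pixel columns grow to the right and rows downward; lengths in m; the calibration is good to about 2 mm. A picture is of the moment at which its call begins: read the wrist's pose just before it. camera_info takes no time and is no camera call.
A pose or a line that the arm cannot do raises arm.MotionError and nothing moves.
- ticket.finish_job(): hands the job in; it is judged then, once.
Readings, each from a call of its own:
- arm.read_time(): time.
- arm.read_joint_positions(): joint angles.
- arm.read_dq(): joint speeds.
- arm.read_effort(): joint torques, N m.
- arm.read_tool_pos(): TCP position.
- arm.read_eef_rot(): TCP orientation.
- arm.read_ft_force(): force on the tool from outside, world axes, zero at the start.
- arm.read_wrist_torque(): the same for the moment, N m.
- arm.read_opening(): opening from 0.0 (shut) to 1.0 (fully open).
- arm.read_finger_force(): force on a finger pad.
Only numpy, scipy, OpenCV 4.12 (cv2) and the standard library are available. Lean on these libraries where they do the work, as an engineer would, in place of code of your own. Each camera call takes 0.05 s, during which the arm holds its last target. There are 200 camera calls.

## Task

Put the two loose glaze cups away: nest each one into the cup of its own colour in the slanted rack, lowering it gently along the slant (not dropping it in) until it is fully home, with its step resting on the lower cup's rim. Leave the rack's cups sitting in their holes and do not push the brush jar, the slip tub or the heart cutter about.

Things in the scene. Friction and masses are not known exactly. Their poses are not given: they have to be found in the camera images.
- green_cup: Loose GREEN open cup upright on the table, 70 g, 78 tall. Body: outer diameter 34 at base, 54 at height 50; there it steps out to a straight collar of 64, from height 50 to the rim. Wall 3; inner diameter 58 in collar, 49 at height 53, 30 at the floor (5 thick). Origin: centre of underside, z up its axis (round: x, y free). Nested origin-to-origin rise: 28 along the axis.
- orange_cup: Loose ORANGE cup, standing upright on the table; same shape, size, origin and axes as green_cup.
- green_rack_cup: GREEN cup hanging by its step in one of the rack's holes (either one), mouth up and leaning 31.5 degrees (0.55 rad) to the rack's front; shape, origin and axes as green_cup. Origin 50 below the board's upper face along the axis, rim 28 above it. Loose, about 2 mm of play.
- orange_rack_cup: ORANGE cup hanging in the rack's other hole, leaning the same way; same shape, size, origin and axes.
- rack: Fixed plywood rack, 310 wide (y), 120 deep (x). Its board, 10 thick, 130 along the slope, faces up and to the front (-x), 31.5 degrees from level; front edge 56, rear 124 high. Two holes of diameter 59 at y = +75 and -75, centres on the upper face at x = 0, 90 above the table. Origin on the table under the centre, z up.
- brush_jar: Blue ceramic jar of brushes, diameter 76, 105 tall, brushes up to 235 and leaning out to about 60 from the centre. Bystander. Origin: centre of its underside.
- slip_tub: White tub of slip, diameter 106, 55 tall. Bystander. Origin: centre of its underside.
- heart_cutter: Pink heart-shaped cutter, about 85 by 75, 30 tall, open. Bystander. Origin: near the middle of its underside.
Mind the look-alikes: they are no part of the job. What is shaped like the green_rack_cup but pink is not meant. Leave any purple look-alike of the orange_rack_cup alone.

How it is judged:
By the outcome, as a careful person would: the job done as asked, in the order asked, and still so for the second after the job is handed in, with the robot touching nothing.
It also fails if it takes over 54 s, if anything falls off the work surface, if the arm or the gripper's body presses on something with over 40 N, if the wrist force passes 120 N, or if a joint passes its speed limit or range.

## Working session

There is one attempt and no reset: what is moved stays moved. The work goes in short steps, each a Python script; the robot and the scene stay as the last script left them, time stands still between calls to the robot, and variables do not carry over. Pictures are saved under pics/ and viewed, at most 10 in all, crops included, and the job is handed in when it is done.

```bash
ls; mkdir -p pics; python3 - <<'E'
from station import arm,snapshot,camera_info
import cv2,numpy as np
for n in("top","side"):
    cv2.imwrite(f"pics/{n}0.png",snapshot(n))
    c=camera_info(n); print(n,c["fx"],c["fy"],c["cx"],c["cy"],c["dist_coeffs"],np.round(-np.array(c["R"]).T@c["t"],3),np.round(c["R"],2).tolist())
c=camera_info("wrist");print(c)
print(arm.read_time(),arm.read_eef_rot(),arm.read_opening())
E
```

```text
pics
top 437.7637346600228 437.7637346600228 319.96530900158524 195.30277159996916 [-0.00684915  0.          0.          0.          0.        ] [ 0.432 -0.015  1.184] [[-0.02, -1.0, -0.03], [-0.98, 0.03, -0.19], [0.19, 0.02, -0.98]]
side 462.4730512774901 462.4730512774901 319.03079010878935 199.40004292021283 [-0.08348486  0.          0.          0.          0.        ] [0.534 0.818 0.794] [[-0.99, -0.12, 0.01], [-0.09, 0.66, -0.75], [0.09, -0.75, -0.66]]
{'fx': 358.650645117506, 'fy': 358.650645117506, 'cx': 327.5751407920467, 'cy': 207.61571229127847, 'dist_coeffs': array([0.00480271, 0.        , 0.        , 0.        , 0.        ]), 'T_tool_cam': array([[ 6.42785462e-04, -9.54847007e-01, -2.97097258e-01,
         7.65843165e-02],
       [ 9.99999769e-01,  6.79196746e-04, -1.93326104e-05,
        -6.57549560e-04],
       [ 2.20247176e-04, -2.97097177e-01,  9.54847223e-01,
        -7.17109351e-02],
       [ 0.00000000e+00,  0.00000000e+00,  0.00000000e+00,
         1.00000000e+00]])}
0.1 [ 9.81154464e-01  1.93221473e-01 -2.56866647e-04 -1.14634828e-03] 1.0005289580682157
```

View pics/top0.png

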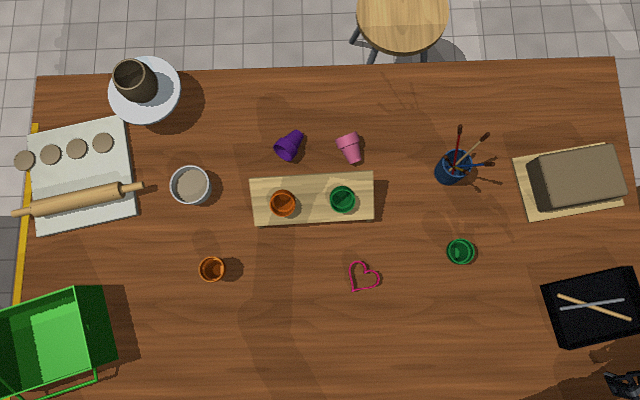

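View pics/side0.png

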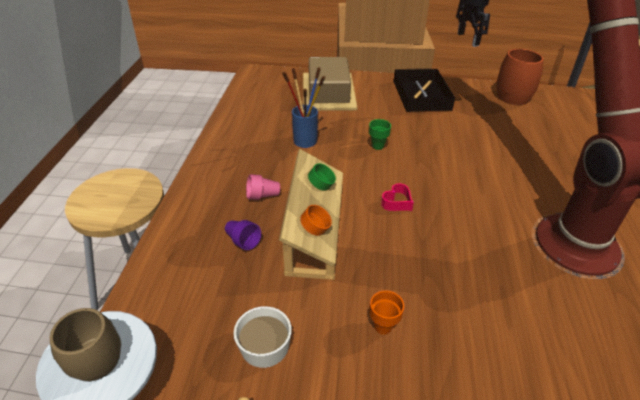

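Top view: loose orange cup at (211,269) and loose green cup at (460,252). The rack cups are orange (283,204) and green (343,199). The purple (290,145) and pink (350,148) look-alikes lie behind the rack, and the heart is at (365,276), the jar at (453,168) and the tub at (190,185). In the side view the loose cups are at (386,308) and (380,132), and the rack cups at (316,219) and (321,177).

```bash
cat > h.py <<'E'
import cv2,numpy as np
from scipy.spatial.transform import Rotation as Ro
from station import arm,snapshot,camera_info
HUE={"g":(55,85),"o":(6,16)}
def blob(img,col,seed=None):
    hsv=cv2.cvtColor(img,cv2.COLOR_BGR2HSV);lo,hi=HUE[col]
    m=cv2.inRange(hsv,(lo,190 if col=="o" else 150,40),(hi,255,255))
    m=cv2.morphologyEx(m,cv2.MORPH_CLOSE,np.ones((3,3)))
    cs=[c for c in cv2.findContours(m,cv2.RETR_EXTERNAL,cv2.CHAIN_APPROX_NONE)[0] if cv2.contourArea(c)>60]
    if seed is None: c=max(cs,key=cv2.contourArea)
    else: c=min(cs,key=lambda c:np.linalg.norm(c.reshape(-1,2).mean(0)-seed))
    return cv2.convexHull(c)
def cam(n,pose=None):
    c=camera_info(n);K=np.array([[c["fx"],0,c["cx"]],[0,c["fy"],c["cy"]],[0,0,1]])
    if n=="wrist":
        p,q=pose;T=np.eye(4);T[:3,:3]=Ro.from_quat(q).as_matrix();T[:3,3]=p
        T=T@c["T_tool_cam"];R,o=T[:3,:3],T[:3,3]
    else: R=np.array(c["R"]).T;o=-R@np.array(c["t"])
    return K,np.array(c["dist_coeffs"]),R,o
def rays(cm,px):
    K,D,R,o=cm;u=cv2.undistortPoints(np.float64(px).reshape(-1,1,2),K,D).reshape(-1,2)
    d=np.c_[u,np.ones(len(u))]@R.T;return o,d/np.linalg.norm(d,axis=1,keepdims=True)
def onplane(cm,px,p0,n=(0,0,1)):
    o,d=rays(cm,px);n=np.array(n);return o+d*((np.array(p0)-o)@n/(d@n))[:,None]
def tri(obs):
    A=np.zeros((3,3));b=np.zeros(3);S=[]
    for o,d in obs: M=np.eye(3)-np.outer(d,d);A+=M;b+=M@o;S.append((M,o))
    x=np.linalg.solve(A,b);return x,[np.linalg.norm(M@(x-o)) for M,o in S]
def tool(axis,ydir):
    "quat: tool z = -axis, tool y near ydir"
    z=-np.array(axis,float);y=np.array(ydir,float);y=y-z*(y@z);y/=np.linalg.norm(y)
    return Ro.from_matrix(np.c_[np.cross(y,z),y,z]).as_quat()
def wshot(name):
    pose=(arm.read_tool_pos(),arm.read_eef_rot());im=snapshot("wrist");cv2.imwrite(f"pics/{name}.png",im);return im,cam("wrist",pose)
E
python3 - <<'E'
from h import *
t,s=cv2.imread("pics/top0.png"),cv2.imread("pics/side0.png")
for n,c,a,b in(("lo","o",(211,269),(386,308)),("lg","g",(460,252),(380,132)),("ro","o",(283,204),(316,219)),("rg","g",(343,199),(321,177))):
    ea=cv2.boundingRect(blob(t,c,a));eb=cv2.boundingRect(blob(s,c,b))
    ca=cv2.fitEllipse(blob(t,c,a))[0];cb=cv2.fitEllipse(blob(s,c,b))[0]
    obs=[(o,d[0]) for o,d in(rays(cam("top"),ca),rays(cam("side"),cb))]
    x,r=tri(obs);print(n,ea,eb,x.round(4),np.round(r,4))
cr=t[120:290,180:480];cv2.imwrite("pics/crop.png",cv2.resize(cr,None,fx=2.6,fy=2.6,interpolation=cv2.INTER_CUBIC))
# board corners
h=cv2.cvtColor(t,cv2.COLOR_BGR2HSV);print(h[182,315],h[215,315])
m=cv2.inRange(h,(14,60,130),(28,150,255));m[:160]=0;m[240:]=0;m[:,:235]=0;m[:,390:]=0
c=max(cv2.findContours(m,0,1)[0],key=cv2.contourArea);print(cv2.approxPolyDP(cv2.convexHull(c),4,True).reshape(-1,2).tolist())
p=cv2.approxPolyDP(cv2.convexHull(c),4,True).reshape(-1,2)
for z in(.056,.124):print(z,onplane(cam("top"),p,(0,0,z)).round(3).tolist())
E
```

```text
lo (199, 256, 28, 26) (366, 289, 41, 49) [0.4688 0.2896 0.0539] [0.001 0.001]
lg (447, 239, 27, 25) (370, 120, 20, 29) [ 0.4972 -0.3454  0.0446] [0.0006 0.0006]
ro (270, 190, 25, 27) (301, 205, 30, 30) [0.6261 0.1049 0.1024] [0.0005 0.0005]
rg (330, 186, 25, 27) (309, 165, 26, 24) [ 0.6317 -0.0452  0.1022] [0.0005 0.0005]
[ 19 100 168] [ 20  95 187]
[[373, 171], [373, 218], [254, 225], [248, 179]]
0.056 [[0.713, -0.131, 0.056], [0.587, -0.125, 0.056], [0.577, 0.184, 0.056], [0.701, 0.201, 0.056]]
0.124 [[0.696, -0.124, 0.124], [0.578, -0.119, 0.124], [0.568, 0.172, 0.124], [0.684, 0.188, 0.124]]
```

View pics/crop.png

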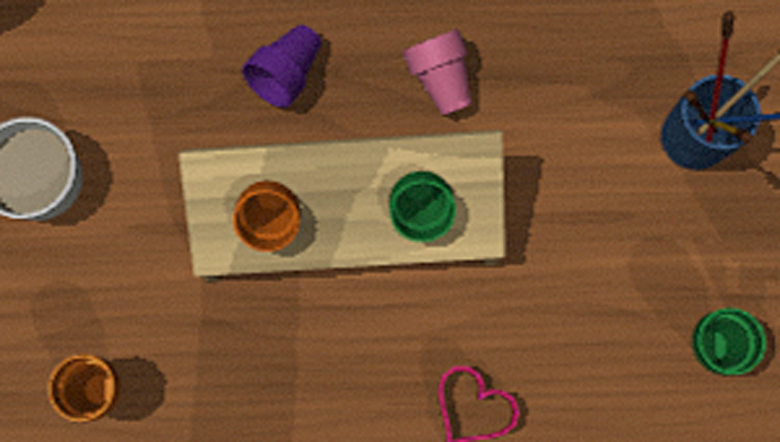

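The crop confirms the match. In the slanted board, orange is in the left hole (+y) and green in the right. The purple and pink ones lie on the table behind the rack, so they aren't meant. Rack yaw is about 0.035 rad by both the board edge and the rim line. Next I check IK before taking the wrist looks.

```bash
cat >> h.py <<'E'
TILT=0.55
def rackaxes(yaw):
    "cup axis and rack y"
    x=np.array([np.cos(yaw),np.sin(yaw),0]);y=np.array([-np.sin(yaw),np.cos(yaw),0])
    return -np.sin(TILT)*x+np.cos(TILT)*np.array([0,0,1.]),y
def camover(rim,axis,ydir,dist):
    "tool pose with the camera on the axis, dist above the rim"
    q=tool(axis,ydir);t=camera_info("wrist")["T_tool_cam"][:3,3]
    return np.array(rim)+np.array(axis)*dist-Ro.from_quat(q).apply(t),q
E
python3 - <<'E'
from h import *
a,y=rackaxes(.035);up=np.array([0,0,1.])
LO,LG=np.array([.469,.29,.078]),np.array([.497,-.345,.078])
RO,RG=np.array([.63,.105,.114]),np.array([.636,-.045,.114])
for s in(-1,1):
    for n,L in(("LO",LO),("LG",LG)):
        p,q=camover(L,up,s*y,.25);print(s,n,"look",arm.ik(p,q) is not None, [None if (v:=arm.ik(L+up*(h),tool(up,s*y))) is None else np.round(v,2).tolist() for h in(.044,.2)])
    for n,L in(("RO",RO),("RG",RG)):
        p,q=camover(L,a,s*y,.25);print(s,n,"look",arm.ik(p,q) is not None,[None if (v:=arm.ik(L+a*h,tool(a,s*y))) is None else np.round(v,2).tolist() for h in(.072,.16,.2)])
E
```

```text
-1 LO look True [[-0.61, 0.71, 0.02, 1.89, -0.02, 0.55, -2.11], [-0.26, 0.53, -0.52, 1.74, 0.32, 0.95, -2.44]]
-1 LG look True [[0.54, 0.77, 0.05, 1.73, -0.06, 0.64, -0.91], [0.53, 0.57, 0.06, 1.6, -0.04, 0.98, -0.93]]
-1 RO look True [[-0.24, 0.61, -0.02, 2.07, 2.13, 0.14, 2.39], [-0.49, 0.44, 0.29, 2.13, -0.16, 0.06, -1.64], [-0.48, 0.35, 0.26, 2.14, 0.24, 0.14, -2.03]]
-1 RG look True [[0.2, 0.61, -0.2, 2.07, 2.49, 0.1, 2.34], [0.12, 0.42, -0.07, 2.12, -0.45, 0.05, -1.03], [0.14, 0.34, -0.09, 2.13, -0.2, 0.13, -1.28]]
1 LO look True [[-0.23, 0.78, -0.58, 1.88, 0.66, 0.69, 0.4], [0.12, 0.84, -1.33, 1.73, 0.85, 1.28, 0.2]]
1 LG look True [[0.93, 0.85, -0.62, 1.72, 0.66, 0.79, 1.6], [1.0, 0.67, -0.74, 1.58, 0.49, 1.09, 1.74]]
1 RO look True [[0.35, 0.81, -0.96, 2.05, 1.74, 0.75, -0.17], [-0.44, 0.43, 0.23, 2.13, 0.4, 0.06, 0.96], [-0.37, 0.34, 0.1, 2.13, 0.6, 0.16, 0.75]]
1 RG look True [[0.74, 0.91, -1.15, 2.06, 1.75, 0.75, 0.14], [0.37, 0.45, -0.41, 2.12, 1.19, 0.14, 0.5], [0.47, 0.37, -0.52, 2.13, 0.86, 0.2, 0.83]]
```

```bash
cat >> h.py <<'E'
def rim_measure(im,cm,col,rim,axis):
    h=blob(im,col);P=onplane(cm,h,rim,axis)
    e=cv2.fitEllipse(h);c=onplane(cm,[e[0]],rim,axis)[0]
    r=np.linalg.norm(P-P.mean(0),axis=1)
    return c,(2*np.linalg.norm(P-c,axis=1)),np.round(e[0],1)
E
python3 - <<'E'
from h import *
a,y=rackaxes(.035);up=np.array([0,0,1.])
LG=np.array([.497,-.345,.078]);RO,RG=np.array([.63,.105,.114]),np.array([.636,-.045,.114])
for n,c,r,ax,d in(("LG","g",LG,up,.25),("RG","g",RG,a,.25),("RO","o",RO,a,.25)):
    p,q=camover(r,ax,y,d);arm.movep(p,q)
    im,cm=wshot(n);x,D,e=rim_measure(im,cm,c,r,ax)
    print(n,x.round(4),"dia",D.min().round(4),np.median(D).round(4),D.max().round(4),e,arm.read_time(),np.round(arm.read_joint_positions(),2))
for h in(.072,.16):
    for n,L in(("RO",RO),("RG",RG)):print(n,h,arm.ik(L+a*h,tool(a,y)))
ims=[cv2.resize(cv2.imread(f"pics/{n}.png"),(400,250)) for n in("LG","RG","RO")]
cv2.imwrite("pics/m1.png",np.vstack([np.hstack(ims[:2]),np.hstack([ims[2],ims[2]*0])]))
E
```

```text
LG [ 0.495  -0.3387  0.078 ] dia 0.0596 0.0613 0.0649 [336.9  93. ] 1.7 [ 0.88  0.78 -0.72  1.41  0.53  1.15  1.69]
RG [ 0.6263 -0.045   0.1081] dia 0.061 0.0634 0.0667 [331.5  76.6] 2.925 [ 0.44  0.45 -0.54  1.91  0.66  0.34  1.04]
RO [0.6209 0.1049 0.1084] dia 0.0611 0.0645 0.0669 [329.   79.3] 3.625 [-0.03  0.42 -0.31  1.92  0.76  0.37  0.67]
RO 0.072 [ 0.34529993  0.80833516 -0.96014789  2.05314954  1.74282092  0.74569906
 -0.1741692 ]
RG 0.072 [ 0.74193807  0.90905874 -1.14932218  2.05552956  1.753547    0.75347308
  0.13986231]
RO 0.16 [-0.32130969  0.42373635  0.06194297  2.12383991  1.03609673  0.11337115
  0.3275395 ]
RG 0.16 [ 0.25698714  0.43121994 -0.25606579  2.12164455  0.86513673  0.07874092
  0.81245577]
```

View pics/m1.png

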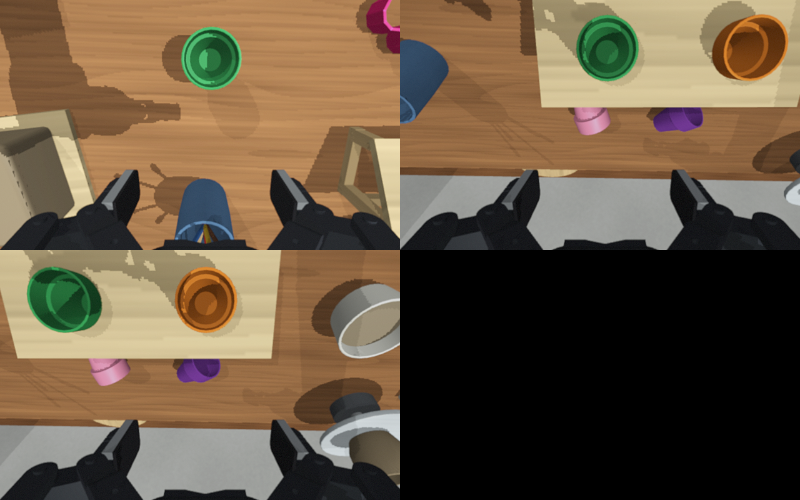

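The montage shows the right cups framed from overhead: loose green at about (337,93) in its full picture, rack green at (331,77) and rack orange at (329,79). Motion is quick, so I'll take stereo wrist pairs at ±28 mm. The camera stays over the mouth, so the outline is purely the rim, and I can measure centres, heights and diameters.

```bash
cat >> h.py <<'E'
HUE["g"]=(50,90)
def stereo(n,col,rim,axis,ydir,d=.028,D=.23):
    obs=[];yd=Ro.from_quat(tool(axis,ydir)).as_matrix()[:,1];H=[]
    for i,s in enumerate((-1,1)):
        p,q=camover(rim,axis,ydir,D);arm.movep(p+s*d*yd,q);arm.pause(.15)
        im,cm=wshot(f"{n}{i}");hsv=cv2.cvtColor(im,cv2.COLOR_BGR2HSV);lo,hi=HUE[col]
        m=cv2.inRange(hsv,(lo,185 if col=="o" else 100,40),(hi,255,255))
        K,Dc,R,o=cm;px=cv2.projectPoints(np.array([rim]),cv2.Rodrigues(R.T)[0],-R.T@o,K,Dc)[0].ravel()
        cs=[c for c in cv2.findContours(m,0,1)[0] if cv2.contourArea(c)>300]
        h=cv2.convexHull(min(cs,key=lambda c:np.linalg.norm(c.reshape(-1,2).mean(0)-px)))
        mm=np.zeros(m.shape,np.uint8);cv2.fillPoly(mm,[h],255)
        c=max(cv2.findContours(mm,0,1)[0],key=len);e=cv2.fitEllipse(c);H.append((cm,c))
        o_,dd=rays(cm,e[0]);obs.append((o_,dd[0]))
    x,r=tri(obs);X=np.cross(yd,axis);dia=[]
    for cm,c in H:
        P=onplane(cm,c,x,axis)-x;e=cv2.fitEllipse(np.float32(np.c_[P@X,P@yd]*1e4));dia+=[round(v/10,1) for v in e[1]]
    print(n,"rim",x.round(4),"miss",np.round(r[0]*1e3,2),"mm dia",dia,"t",arm.read_time());return x
E
python3 - <<'E'
from h import *
import json
a,y=rackaxes(.035);up=np.array([0,0,1.]);o={}
for n,c,r,ax in(("RO","o",[.6209,.1049,.109],a),("RG","g",[.6263,-.045,.109],a),("LG","g",[.495,-.339,.078],up),("LO","o",[.467,.288,.078],up)):
    o[n]=stereo(n,c,np.array(r),ax,y).tolist()
json.dump(o,open("m.json","w"))
d=np.array(o["RO"])-o["RG"];print("rack d",d.round(4),np.linalg.norm(d).round(4),"yaw",np.arctan2(-d[0],d[1]))
E
```

```text
RO rim [0.618  0.1048 0.1135] miss 0.1 mm dia [62.4, 62.6, 62.5, 62.7] t 4.625
RG rim [ 0.623  -0.0451  0.1138] miss 0.02 mm dia [62.8, 63.0, 62.8, 63.0] t 6.1917
LG rim [ 0.4948 -0.3383  0.0789] miss 0.01 mm dia [63.0, 63.1, 63.0, 63.2] t 8.2667
LO rim [0.4655 0.2896 0.0827] miss 0.01 mm dia [55.2, 58.1, 57.7, 58.2] t 11.0583
rack d [-0.005   0.1499 -0.0003] 0.15 yaw 0.033638103004281134
```

The rack rims triangulate to 113.5 and 113.8 mm high against 113.9 expected, spaced 150.0 mm with yaw 0.034. The loose green rim comes out at 78.9 mm against 78. The loose orange mask is poor (diameter 55–58), so I'll look at that one.

```bash
python3 - <<'E'
import cv2,numpy as np
im=cv2.imread("pics/LO0.png");c=im[0:200,220:460];h=cv2.cvtColor(c,cv2.COLOR_BGR2HSV)
m=cv2.inRange(h,(6,185,40),(16,255,255))
cv2.imwrite("pics/lo_c.png",cv2.resize(np.hstack([c,cv2.merge([m]*3)]),None,fx=1.6,fy=1.6))
print(h[100,20:220:6].tolist())
E
```

```text
[[14, 135, 177], [14, 133, 177], [14, 131, 177], [15, 133, 177], [15, 130, 177], [15, 132, 176], [14, 132, 174], [15, 136, 172], [14, 146, 112], [14, 140, 111], [14, 139, 112], [14, 138, 113], [14, 143, 112], [14, 137, 112], [12, 164, 154], [17, 167, 233], [16, 181, 211], [14, 207, 175], [16, 175, 239], [17, 178, 239], [14, 204, 159], [14, 201, 161], [14, 204, 161], [14, 200, 162], [13, 214, 117], [13, 211, 116], [13, 211, 116], [14, 213, 115], [14, 207, 165], [14, 204, 185], [13, 203, 117], [18, 171, 242], [15, 131, 179], [15, 132, 178]]
```

View pics/lo_c.png

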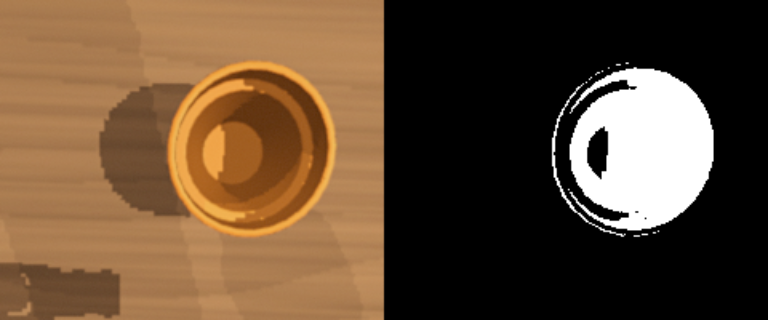

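The rim highlights (S of 165–180, hue up to 18) were cut off, while the wood stays at S ≤146. I'll lower the threshold, remeasure and then grasp.

```bash
sed -i 's/185 if col=="o"/157 if col=="o"/; s/^HUE\["g"\]=(50,90)/HUE["g"]=(50,90);HUE["o"]=(6,20)/' h.py
python3 - <<'E'
from h import *
import json
o=json.load(open("m.json"));a,y=rackaxes(.034);up=np.array([0,0,1.])
r=stereo("LOb","o",np.array([.4655,.2896,.078]),up,y);o["LO"]=r.tolist();json.dump(o,open("m.json","w"))
assert abs(r[2]-.078)<.004
q=tool(up,y);g=np.array([r[0],r[1],.122])
arm.movep(g+up*.05,q);arm.line_to(g,.1);arm.move_gripper(.3,30)
print("open",arm.read_opening(),"F",arm.read_finger_force(),arm.read_tool_pos().round(4),np.round(arm.read_ft_force(),2))
arm.line_to(g+up*.15,.15);arm.pause(.1)
cv2.imwrite("pics/held.png",snapshot("wrist"))
print("open",arm.read_opening(),arm.read_time(),np.round(arm.read_joint_positions(),2))
RO=np.array(o["RO"])
for roll in range(-90,91,30):
    yd=Ro.from_rotvec(a*np.radians(roll)).apply(y);qq=tool(a,yd)
    for s in (1,-1):
        print(roll,s,*[None if (v:=arm.ik(RO+a*h,tool(a,s*yd))) is None else np.round(v,2).tolist() for h in(.072,.145)])
E
```

```text
LOb rim [0.4655 0.2886 0.0789] miss 0.0 mm dia [63.8, 64.1, 63.7, 64.3] t 12.125
open 0.751384275384714 F 32.730006482452154 [0.466  0.2889 0.1232] [ 0.29 -1.57  6.68]
open 0.7452025124219136 14.9 [-0.09  0.61 -0.81  1.75  0.51  1.01  0.51]
-90 1 [0.43, 0.9, -1.15, 2.08, 1.77, 0.92, -1.73] [-0.46, 0.45, 0.26, 2.15, 0.62, 0.01, -0.84]
-90 -1 [0.25, 0.72, -0.78, 2.09, 1.77, 0.6, 1.3] [0.32, 0.58, -0.89, 2.13, 1.56, 0.6, 1.45]
-60 1 [0.43, 0.9, -1.15, 2.08, 1.77, 0.92, -1.21] [-0.45, 0.45, 0.24, 2.15, 0.94, 0.02, -0.65]
-60 -1 [0.31, 0.77, -0.9, 2.09, 1.76, 0.7, 1.86] [0.39, 0.64, -1.02, 2.13, 1.58, 0.7, 1.98]
-30 1 [0.34, 0.8, -0.96, 2.08, 1.76, 0.75, -0.74] [-0.41, 0.45, 0.18, 2.15, 1.3, 0.05, -0.47]
-30 -1 [0.36, 0.82, -1.0, 2.08, 1.76, 0.78, 2.41] [0.45, 0.7, -1.13, 2.13, 1.59, 0.8, 2.51]
0 1 [-0.25, 0.6, -0.01, 2.1, 2.25, 0.16, -0.88] [-0.11, 0.45, -0.23, 2.14, 1.5, 0.24, -0.12]
0 -1 [-0.25, 0.6, -0.02, 2.1, 2.23, 0.16, 2.29] [-0.53, 0.46, 0.35, 2.15, -1.29, 0.04, -0.51]
30 1 [0.01, 0.63, -0.39, 2.09, 1.86, 0.36, 0.1] [0.09, 0.49, -0.52, 2.14, 1.53, 0.38, 0.4]
30 -1 [-0.25, 0.6, -0.02, 2.1, 2.23, 0.16, 2.81] [-0.53, 0.46, 0.35, 2.15, -1.29, 0.04, 0.01]
60 1 [0.17, 0.68, -0.64, 2.09, 1.79, 0.51, 0.73] [0.23, 0.54, -0.74, 2.13, 1.55, 0.5, 0.93]
60 -1 [-0.38, 0.6, 0.18, 2.11, 2.96, 0.1, 2.57] [-0.53, 0.46, 0.35, 2.15, -1.29, 0.04, 0.53]
90 1 [0.25, 0.72, -0.78, 2.09, 1.77, 0.6, 1.3] [0.32, 0.58, -0.89, 2.13, 1.56, 0.6, 1.45]
90 -1 [0.43, 0.9, -1.15, 2.08, 1.77, 0.92, -1.73] [-0.46, 0.45, 0.26, 2.15, 0.62, 0.01, -0.84]
```

View pics/held.png

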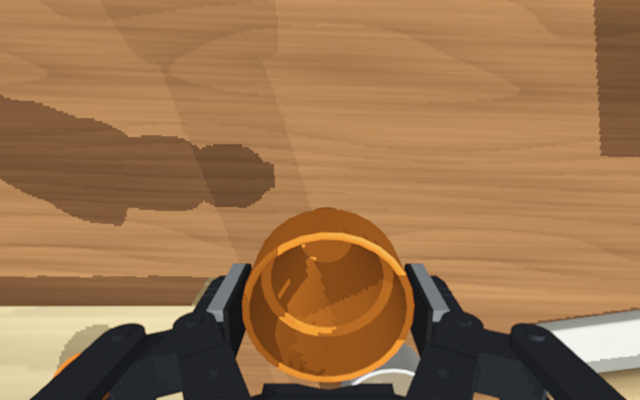

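The orange cup is held squarely between the pads (opening 0.745, rim ellipse centre about (329,307)). Next I convert that into a tool-frame offset, go to hover with a 60° roll (well-conditioned wrist) and lower along the slant, monitoring force.

```bash
cat >> h.py <<'E'
def held_off(px,zt):
    "held rim centre in tool frame, rim plane at tool z=zt"
    return onplane(cam("wrist",(np.zeros(3),[0,0,0,1])),[px],(0,0,zt))[0]
def insert(rim,a,yd,off,H):
    "nest along a; off = xy offset of cup axis in tool frame, H = TCP height over cup origin"
    q=tool(a,yd);o=Ro.from_quat(q).apply([off[0],off[1],0])
    T=lambda s:rim+a*(s-.050+H)-o          # s = gap of step to rim
    arm.movep(T(.075),q);arm.pause(.1)
    f0=np.array(arm.read_ft_force());m=lambda:(np.array(arm.read_ft_force())-f0)
    print("hover",arm.read_time(),np.round(arm.read_joint_positions(),2),np.round(T(.075)-arm.read_tool_pos(),4))
    for s in [.05,.035,.025,.018,.012,.008,.005,.003,.002,.001,0,-.001,-.002,-.003,-.004]:
        arm.line_to(T(s),.05 if s>.02 else .025);f=m();ax=f@a;lat=np.linalg.norm(f-a*ax)
        gap=(arm.read_tool_pos()-T(0))@a
        print(s,"gap",gap.round(4),"ax",ax.round(2),"lat",lat.round(2))
        if lat>12 or ax>6:break
    return s
E
python3 - <<'E'
from h import *
import json
o=json.load(open("m.json"));a,y=rackaxes(.034)
off=held_off((329,307),.0447);print("off",off.round(4))
yd=Ro.from_rotvec(a*np.radians(60)).apply(y)
insert(np.array(o["RO"]),a,yd,off*0 if np.linalg.norm(off[:2])<.002 else off,.1227)
print(arm.read_time(),arm.read_opening())
cv2.imwrite("pics/ins1.png",np.vstack([snapshot("wrist")[200:],snapshot("side")[100:300,:]]))
E
```

```text
off [0.0005 0.0015 0.0447]
hover 15.9667 [ 0.24  0.53 -0.74  2.13  1.54  0.5   0.93] [-0.0005 -0.0016 -0.0006]
0.05 gap 0.05 ax -0.65 lat 0.58
0.035 gap 0.0348 ax 0.67 lat 0.3
0.025 gap 0.0246 ax -0.53 lat 0.6
0.018 gap 0.0178 ax -0.08 lat 1.09
0.012 gap 0.0118 ax 0.18 lat 0.55
0.008 gap 0.0078 ax -0.75 lat 0.72
0.005 gap 0.0048 ax -0.07 lat 1.47
0.003 gap 0.0029 ax 0.7 lat 1.58
0.002 gap 0.002 ax 1.63 lat 0.73
0.001 gap 0.0011 ax 0.07 lat 1.26
0 gap 0.0008 ax 8.84 lat 2.46
19.8167 0.752204259074967
```

View pics/ins1.png

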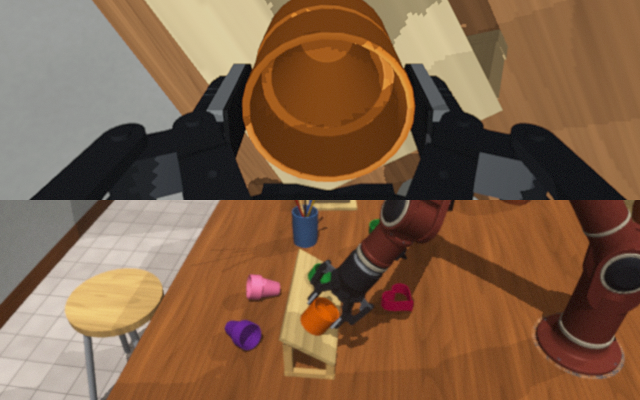

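It seated on the rim: contact at 0.8 mm of the predicted height, axial force 8.8 N, lateral 2.5 N. In the side view the orange cup sits collar on collar in the rack. I release, retreat along the axis, verify, then fetch the green cup.

```bash
python3 - <<'E'
from h import *
import json
o=json.load(open("m.json"));a,y=rackaxes(.034);up=np.array([0,0,1.])
arm.move_gripper(1.0);p=np.array(arm.read_tool_pos());arm.line_to(p+a*.1,.12)
x=stereo("N1","o",np.array(o["RO"])+a*.028,a,y,d=.026)
print("along axis rise",((x-o["RO"])@a).round(4),"lateral",np.round(x-o["RO"]-a*((x-o["RO"])@a),4))
r=np.array(o["LG"]);q=tool(up,y);g=np.array([r[0],r[1],.122])
arm.movep(g+up*.07,q);arm.line_to(g,.1);arm.move_gripper(.3,30)
print("open",arm.read_opening(),arm.read_tool_pos().round(4),np.round(arm.read_ft_force(),2))
arm.line_to(g+up*.15,.15);arm.pause(.1)
cv2.imwrite("pics/held2.png",snapshot("wrist"))
print("open",arm.read_opening(),arm.read_time(),np.round(arm.read_joint_positions(),2))
RG=np.array(o["RG"])
for roll in range(0,181,30):
  for s in(1,-1):
    yd=s*Ro.from_rotvec(a*np.radians(roll)).apply(y)
    print(roll,s,*[None if (v:=arm.ik(RG+a*h,tool(a,yd))) is None else np.round(v,2).tolist() for h in(.072,.148)])
E
```

```text
N1 rim [0.6028 0.1056 0.1366] miss 0.01 mm dia [63.1, 63.5, 63.1, 63.3] t 22.5583
along axis rise 0.0277 lateral [-0.0008  0.0013 -0.0004]
open 0.7227326468100781 [ 0.4954 -0.3386  0.123 ] [ 0.22 -0.82  2.94]
open 0.7257337770506279 26.8667 [ 1.1   0.74 -0.95  1.6   0.64  1.15  1.6 ]
0 1 [0.75, 0.9, -1.15, 2.09, 1.77, 0.75, 0.1] [0.19, 0.44, -0.16, 2.15, 1.03, 0.02, 0.64]
0 -1 [0.32, 0.62, -0.39, 2.1, 2.13, 0.2, 2.72] [0.22, 0.44, -0.21, 2.15, 1.31, 0.04, -2.77]
30 1 [0.75, 0.9, -1.15, 2.09, 1.77, 0.75, 0.63] [0.26, 0.44, -0.26, 2.15, 1.38, 0.06, 0.82]
30 -1 [0.2, 0.6, -0.2, 2.11, 2.62, 0.12, 2.73] [0.22, 0.44, -0.21, 2.15, 1.31, 0.04, -2.25]
60 1 [0.35, 0.63, -0.43, 2.1, 2.07, 0.22, 0.7] [0.52, 0.5, -0.63, 2.14, 1.51, 0.25, 1.25]
60 -1 [0.07, 0.59, -0.01, 2.11, 3.52, 0.12, 2.33] [0.22, 0.44, -0.21, 2.15, 1.31, 0.04, -1.73]
90 1 [0.51, 0.69, -0.67, 2.1, 1.87, 0.37, 1.46] [0.68, 0.57, -0.89, 2.14, 1.54, 0.42, 1.77]
90 -1 [0.75, 0.9, -1.15, 2.09, 1.77, 0.75, -1.47] [0.22, 0.44, -0.21, 2.15, 1.31, 0.04, -1.2]
120 1 [0.66, 0.78, -0.94, 2.09, 1.79, 0.56, 2.12] [0.79, 0.67, -1.11, 2.14, 1.57, 0.59, 2.3]
120 -1 [0.75, 0.9, -1.15, 2.09, 1.77, 0.75, -0.94] [0.22, 0.44, -0.21, 2.15, 1.31, 0.04, -0.68]
150 1 [0.72, 0.85, -1.07, 2.09, 1.78, 0.67, 2.69] [0.84, 0.73, -1.22, 2.13, 1.58, 0.69, 2.83]
150 -1 [0.75, 0.9, -1.15, 2.09, 1.77, 0.75, -0.42] [0.22, 0.44, -0.21, 2.15, 1.31, 0.04, -0.16]
180 1 [0.32, 0.62, -0.39, 2.1, 2.13, 0.2, 2.72] [0.22, 0.44, -0.21, 2.15, 1.31, 0.04, -2.77]
180 -1 [0.75, 0.9, -1.15, 2.09, 1.77, 0.75, 0.1] [0.19, 0.44, -0.16, 2.15, 1.03, 0.02, 0.64]
```

View pics/held2.png

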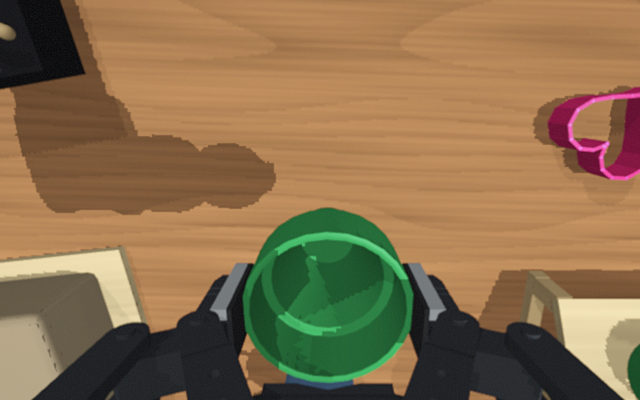

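Orange is fully home (rise 27.7 mm, lateral under 1.6 mm). The green cup is held squarely, with the rim ellipse centred at about (328,307) like the orange one. I insert it with a 90° roll.

```bash
python3 - <<'E'
from h import *
import json
o=json.load(open("m.json"));a,y=rackaxes(.034)
yd=Ro.from_rotvec(a*np.radians(90)).apply(y)
insert(np.array(o["RG"]),a,yd,[0,0],.1227)
print(arm.read_time(),arm.read_opening())
E
```

```text
hover 28.125 [ 0.68  0.58 -0.89  2.14  1.54  0.42  1.77] [-0.0008  0.0019 -0.    ]
0.05 gap 0.05 ax 0.68 lat 0.73
0.035 gap 0.0349 ax 0.12 lat 1.24
0.025 gap 0.0248 ax -0.85 lat 0.92
0.018 gap 0.0179 ax -0.69 lat 0.32
0.012 gap 0.0118 ax -0.15 lat 0.87
0.008 gap 0.0078 ax 0.18 lat 0.59
0.005 gap 0.0049 ax -0.5 lat 1.01
0.003 gap 0.0029 ax -0.36 lat 0.8
0.002 gap 0.002 ax -0.46 lat 0.32
0.001 gap 0.001 ax -0.46 lat 1.01
0 gap 0.0002 ax 4.37 lat 0.69
-0.001 gap 0.0001 ax 13.35 lat 2.33
32.225 0.7245889021179893
```

Green seated at gap 0.1 mm with a clean axial force. I release, retreat and verify both cups.

```bash
python3 - <<'E'
from h import *
import json
o=json.load(open("m.json"));a,y=rackaxes(.034)
arm.move_gripper(1.0);p=np.array(arm.read_tool_pos());arm.line_to(p+a*.1,.12)
for k,c in(("RG","g"),("RO","o")):
    R=np.array(o[k]);x=stereo("F"+k,c,R+a*.028,a,y,d=.026)
    print(k,"rise",((x-R)@a).round(4),"lateral",np.round(x-R-a*((x-R)@a),4))
arm.movep([.45,0,.35],tool([0,0,1],y));arm.pause(.5);t=snapshot("top");s=snapshot("side")
cv2.imwrite("pics/fin.png",np.vstack([t[100:300],s[100:350]]));print(arm.read_time())
E
```

```text
FRG rim [ 0.608  -0.0441  0.1365] miss 0.01 mm dia [62.9, 63.6, 63.0, 63.1] t 35.2167
RG rise 0.0273 lateral [-0.0008  0.0015 -0.0005]
FRO rim [0.603  0.1056 0.1363] miss 0.0 mm dia [63.1, 64.1, 63.2, 63.4] t 36.4167
RO rise 0.0273 lateral [-0.0007  0.0013 -0.0004]
37.8667
```

View pics/fin.png

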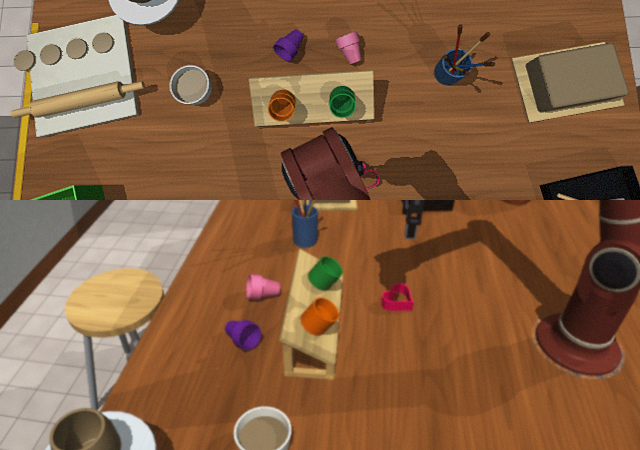

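Both cups are nested in their own colours (top view (283,206) and (343,202)). Jar, tub, heart and look-alikes are where they were, and the arm is clear.

```bash
python3 -c "
from station import ticket
print(ticket.finish_job())"
```

```text
the job is handed in; nothing more can be done
None
```

I nested the green and orange cups in their own-colour rack cups, both fully home (measured rise 27.3 mm against 28 nominal), with nothing else visibly moved, and handed the job in at about 38 s.

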